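Swing the bath mirror out and lock it

TASK

Set up the shaving mirror over the tub: turn the lock lever on top of its swivel joint a quarter turn to the open stop, which lifts the lock pin, and swing the mirror on its arm out from the wall until the arm stands square to the wall. Then turn the lever fully back to its closed stop, so that the pin drops home in its notch and the mirror is locked there. Leave the brush, the bottle and the soap saucer in the basket as they are.

Things in the scene. Friction and masses are not known exactly. Their poses are not given: they have to be found in the camera images.
- basket: Fixed steel wire basket on a low tiled half-wall (wall top 182 mm high), with the mirror's aluminium bracket. Origin: on the wall face at height 0, below the bracket; x along the wall (the mirror folds to -x), y into the wall, so -y is square out from it, z up. Basket x -225..135, y -135..-10 mm, floor height 50, front rim 90. Place and yaw (about +-0.3 rad) vary.
- swivel (a point): Point on the vertical axis of the swivel joint, 70 mm out from the wall face, at height 205 mm: the top of the 40 mm wide aluminium hub, with an 84 mm wide notched index plate, that turns with the mirror arm. The lock lever turns about the same axis just above it. Same axes as the basket.
- mirror_arm (a joint): Swing of the mirror arm about the swivel axis, rad: 0 = folded along the wall, pointing to basket -x (a stop); grows swinging out (anticlockwise from above); 1.571 = square out from the wall (basket -y); stop at 2.2. Starts locked at 0 to 0.06. Locked, it has about 0.1 rad of play, then holds. With the pin up it swings at about 0.15 Nm and stays where left.
- mirror_top (a point): Topmost point of the mirror, mid-thickness: height 242 mm, 150 mm from the swivel axis. The mirror is an upright aluminium disc 110 mm across, 14 mm thick, centre height 187; its plane holds the arm, a 13 mm round tube at height 187 that meets its edge 95 mm from the axis. Axes turn with the arm: x from the mirror to the axis, y along the mirror's thickness, z up.
- lock_lever (a joint): Quarter-turn lever on top of the swivel, rad: 0 = closed stop, pointing along the wall to basket -x; 1.571 = open stop, pointing square out from the wall (basket -y); opens anticlockwise from above. Does not turn with the arm. Turns at about 0.2 Nm, stays where left. Its cam lifts the lock pin, clear of the plate beyond about 1.2 rad. Starts 0 to 0.06.
- lever_grip (a point): Place to take the lever: middle of the blade, 60 mm from the swivel axis, height 243 mm. The steel blade is 12 mm wide, 16 mm high (heights 235 to 251) and ends 80 mm from the axis; beyond 45 mm from the axis it is free below, down to the arm tube (height 194). Axes turn with the lever: x from the lever's end to the axis, y across the blade, z up.
- brush: Bystander: grey hard silicone hand brush, 105 x 64 x 39 mm, lying bristles down in the basket. Origin at the centre of its underside.
- bottle: Bystander: empty clear plastic bottle with white flip cap, 49 mm across, 147 mm high, standing in the basket at its +x end (top at height 197 mm). Origin at the centre of its underside.
- saucer: Bystander: round white ceramic soap saucer, 98 mm across, 20 mm high, lying in the basket. Origin at the centre of its underside. It and the brush change places from run to run.
- lock_pin: Upright steel drop pin, 10 mm across with a 21 mm round head, in a guide 34 mm from the swivel axis on the basket's +x side; origin at its nose, at height 196 mm when home, 205 when lifted (head top 234 and 243). It falls by its weight into a notch of the arm's index plate only where the arm is within about 0.08 rad of 0 or of 1.571; elsewhere it lands on the plate.

How it is judged (in metres and radians):
On the way, in this order (a step that is already met when the one before it is completed fails the run):
1. the lock lever is turned open, to within 0.2 rad of its open stop (value of joint lock_lever above 1.37 rad), for 0.2 s.
2. with the lever open, the arm is swung to within 0.12 rad of square to the wall and rests there (value of joint lock_lever above 1.2 rad and value of joint mirror_arm between 1.451 and 1.691 rad and velocity of joint mirror_arm between -0.05 and 0.05 rad/s), for 0.3 s.
At the end, for the whole second after the job is handed in: the lock lever is closed (within 0.1 rad of its closed stop), the lock pin has dropped home (within 3.5 mm), the mirror arm stands still within 0.12 rad of square to the wall, and brush, bottle and saucer lie within 20 mm of where they began (value of joint lock_lever below 0.1 rad and z of lock_pin in the frame of basket below 0.1995 m and value of joint mirror_arm between 1.451 and 1.691 rad and velocity of joint mirror_arm between -0.05 and 0.05 rad/s and distance of each of brush, bottle, saucer from where it was at the start of the episode below 0.02 m); the robot touches nothing.
It fails at once if a thing in the basket is shoved or knocked over (moved more than 30 mm, or the bottle tipped more than 0.5 rad) (distance of any of brush, bottle, saucer from where it was at the start of the episode above 0.03 m or angle between bottle's own z axis and vertical above 0.5 rad).
It also fails if it takes over 72 s, if anything falls off the work surface, if the arm or the gripper's body presses on something with over 40 N, if the wrist force passes 120 N, or if a joint passes its speed limit or range.

ROBOT

A 7-joint arm with a two-finger parallel gripper is mounted at the origin on the work surface. World frame = base frame: x ahead of the robot, y to its left, z up, the work surface at z = 0. Lengths are in m, angles in degrees, forces in N, time in s.
With the tool pointing down it reaches from about 0.4 to 0.875 m from the base axis. Payload 6.5 kg.
Tool frame: the origin (TCP) lies midway between the tips of the shut fingers; the grasp point (between the pads) lies 19 mm behind it (grip_depth is the distance from the TCP to the grasp point, in m); x points along the fingers, y is the direction in which the jaws open and shut, and the axes are right-handed (so a half turn about x gives the same grasp; the last joint's range is limited). The gripper opens to 88 mm and grips with 3 to 60 N. Pads are 18 mm wide; open, the fingers measure 123 mm over their backs; the gripper's body (75 mm by 187 mm) begins 45 mm behind the grasp point.
Start: joints at [71.264, 30.733, -0.252, 88.115, 0.149, 61.152, -4.079], TCP at [0.168, -0.628, 0.239] pointing down, gripper open.
Joint ranges: [-154.64, 154.64], [-21.42, 123.67], [-72.66, 72.17], [13.99, 137.28], [-74.86, 254.86], [10.95, 109.41], [-158.01, 158.01]. Speed limits (degrees/s): [136.94, 136.94, 180, 180, 180, 180, 180].

INTERFACE

Orientations are given as a 3x3 rotation matrix whose columns are the frame's x, y, z axes.
In Python, from workcell import * gives the robot as it stands.
- The arm moves only by the tool carry_out, never from a script. Its argument "commands" is text: rows parted by semicolons, each of 6 numbers parted by spaces: the shift along the world's x, y, z in m, then the turn, a rotation vector about the world's x, y, z in degrees. A call has 1 to 5 rows; each row is the pose to reach, as a shift and turn from the pose commanded when the call began; what a row does not reach only later rows make up. A row lasts 1/8 s, in which the tool goes at most 62.5 mm and 10.7 degrees, less where a joint would pass 70% of its speed; a pose out of reach is approached as far as the arm can. A call with a gripper value outside its range is refused whole. "grip" is the opening, from -1 (shut) to 1 (fully open), set as the call begins (left out, the last holds). The fingers move at their own pace and stop on an object; "newtons" is the grip in N (left out, the last holds). Time passes only in rows, so rows that repeat a pose let the fingers close. It gives the time, the measured TCP pose, the force and the opening at its end, in the units of the state.
- get_obs(): the state, without advancing time (a new reading comes with each control period).
- snapshot(name): name is "scene" or "top"; returns a dict with "img" (480x640x3 uint8, blue, green, red), "z_map" (480x640 float32, m along the optical axis (not along the pixel's ray), 0 where there is no reading), "fx", "fy", "cx", "cy" (pixels), "R" (3x3) and "t" (3): a world point X has camera coordinates R X + t. Camera axes: x right, y down, z forward; pixel columns grow to the right and rows downward; lengths in m; the calibration is good to about 2 mm. A picture is of the moment at which its call begins.
- sign_off(): hands the job in, once; it reports no verdict.
The state is a dict: "clock": time; "q": joint angles; "joint_velocities": joint speeds; "effort": joint torques, N m; "tool_pos": TCP position; "ee_rot": TCP orientation; "ft_force": force on the tool from outside, world axes, zero at the start; "wrist_torque": the same for the moment, N m; "grip_width": finger opening in m.
Only numpy, scipy, OpenCV 4.12 (cv2) and the standard library are available. Lean on these libraries where they do the work, as an engineer would, in place of code of your own. Each camera call takes 0.05 s, during which the arm holds its last target.

## Working session

There is one attempt and no reset: what is moved stays moved. The work goes in short steps, Python scripts to look and compute and a tool call to move; the robot and the scene stay as the last step left them, time stands still between calls to the robot, and variables do not carry over. Pictures are saved under pics/ and viewed, and the job is handed in when it is done.

Besides the shell and the picture viewer there is one more tool, called as name(argument=value, ...) on one line, values as JSON. carry_out: Moves the arm, as the interface text tells. Its arguments: {"type":"object","properties":{"commands":{"type":"string"},"grip":{"type":"number"},"newtons":{"type":"number"}},"required":["commands"]}

```bash
ls; mkdir -p pics
python3 - <<'E'
from workcell import *
import cv2,numpy as np
o=get_obs();print({k:np.round(v,3).tolist() for k,v in o.items()})
for n in("scene","top"):
    s=snapshot(n);cv2.imwrite(f"pics/{n}0.png",s["img"]);np.savez(f"{n}0.npz",**s)
    print(n,s["fx"],s["cx"],s["cy"],np.round(s["R"],3).tolist(),np.round(s["t"],3))
E
```

```text
pics
{'clock': 0.0, 'q': [71.265, 30.777, -0.254, 88.172, 0.151, 61.15, -4.081], 'joint_velocities': [0.027, 0.075, -0.034, -0.004, -0.053, -0.097, -0.013], 'effort': [-0.001, -57.098, 0.99, -25.16, -0.056, 0.018, 0.0], 'tool_pos': [0.167, -0.627, 0.238], 'ee_rot': [[-0.001, 0.258, -0.966], [0.002, -0.966, -0.258], [-1.0, -0.002, 0.0]], 'ft_force': [0.76, -0.43, 0.535], 'wrist_torque': [-0.001, -0.004, 0.002], 'grip_width': 0.089}
scene 537.5163932087113 313.2127376179095 238.07164243610845 [[0.636, 0.772, -0.017], [0.577, -0.49, -0.654], [-0.513, 0.406, -0.756]] [-0.554 -0.102  1.025]
top 436.4579007032427 319.4925191272529 236.0778504567873 [[0.026, -1.0, 0.008], [-0.997, -0.027, -0.077], [0.077, -0.006, -0.997]] [0.216 0.59  0.749]
```

View pics/scene0.png

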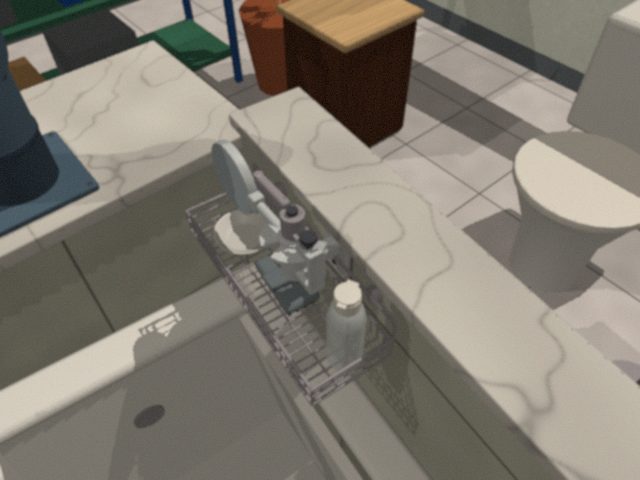

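View pics/top0.png

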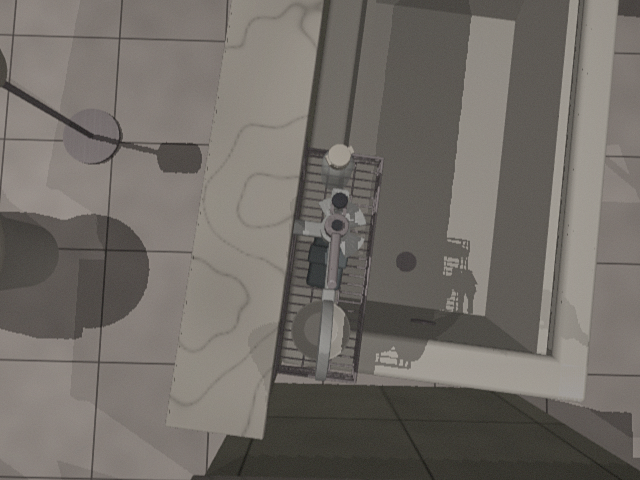

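The mirror at (325,335) in the top view is folded toward image-down (world -x). The hub is at about (337,225), the pin head at (340,200), and the bottle cap at (340,156). Next I'll measure these.

```bash
cat > h.py <<'E'
import numpy as np,cv2
def cloud(s):
    z=s["z_map"].astype(float);v,u=np.mgrid[:480,:640]
    c=np.stack([(u-s["cx"])/s["fx"]*z,(v-s["cy"])/s["fy"]*z,z],-1)
    P=(c-s["t"])@s["R"]  # R^T(c-t)
    P[z==0]=np.nan
    return P
def proj(s,X):
    c=np.atleast_2d(X)@s["R"].T+s["t"]
    return np.c_[c[:,0]/c[:,2]*s["fx"]+s["cx"],c[:,1]/c[:,2]*s["fy"]+s["cy"]]
E
python3 - <<'E'
from h import *
for n,(a,b,c,d),f in(("top",(255,140,415,400),3),("scene",(170,120,410,410),2)):
    s=dict(np.load(n+"0.npz"));P=cloud(s)
    im=s["img"][b:d,a:c]
    im=cv2.resize(im,None,fx=2.3 if n=="top" else 2,fy=2.3 if n=="top" else 2,interpolation=cv2.INTER_CUBIC);cv2.imwrite(f"pics/{n}0c.png",im)
    if n=="top":
        for u,v in[(337,225),(334,250),(333,265),(332,280),(340,200),(340,156),(322,340),(325,310),(250,100),(220,350),(305,150),(280,350),(300,228)]:print(u,v,np.round(P[v,u],4))
E
```

```text
337 225 [0.5809 0.2114 0.2484]
334 250 [0.5495 0.2145 0.251 ]
333 265 [0.531  0.2153 0.25  ]
332 280 [0.5125 0.2161 0.2511]
340 200 [0.6148 0.2077 0.234 ]
340 156 [0.6822 0.2072 0.1973]
322 340 [0.438  0.2263 0.2409]
325 310 [0.4731 0.2231 0.2214]
250 100 [0.7634 0.3368 0.1836]
220 350 [0.4117 0.3644 0.1824]
305 150 [0.7087 0.2582 0.1272]
280 350 [0.3953 0.2901 0.0813]
300 228 [0.5847 0.2612 0.1548]
```

View pics/top0c.png

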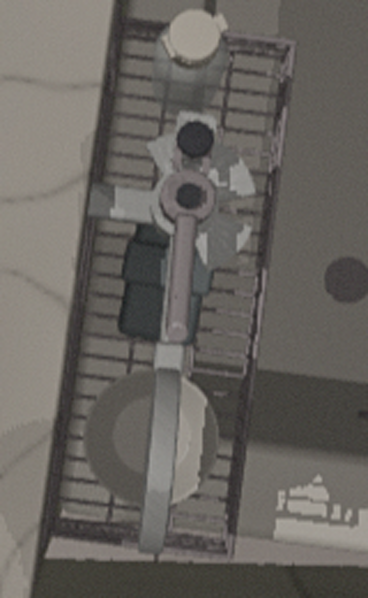

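View pics/scene0c.png

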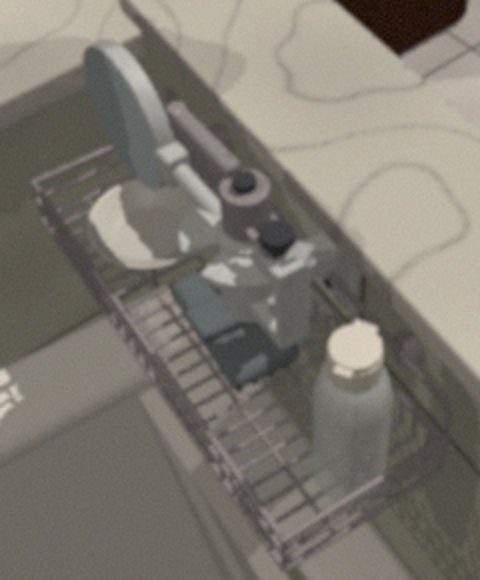

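The top crop shows the lever (pinkish) running from the hub over the arm tube. The pin head sits at the +x side of the hub, and the saucer lies under the mirror. I'll fit the yaw and axis now.

Run:
```python
from h import *
s=dict(np.load("top0.npz"));P=cloud(s)
# wall edge: per row, last u with z~.182
pts=[]
for v in range(30,420,4):
    r=P[v];m=np.where((abs(r[:,2]-.183)<.006)&(np.arange(640)<335))[0]
    if len(m):pts.append(P[v,m.max()])
pts=np.array(pts)
l=cv2.fitLine(pts[:,:2].astype(np.float32),cv2.DIST_HUBER,0,.001,.001).ravel();print("edge",l,np.degrees(np.arctan2(l[1],l[0])))
# lever blade
Z=P[...,2];reg=np.zeros((480,640),bool);reg[205:300,315:355]=1
m=reg&(Z>.243)&(Z<.256)
q=P[m];print(len(q),q.min(0),q.max(0))
b=q[q[:,0]<.555];l2=cv2.fitLine(b[:,:2].astype(np.float32),cv2.DIST_HUBER,0,.001,.001).ravel();print("blade",l2,np.degrees(np.arctan2(l2[1],l2[0])),b[:,0].min(), b[:,1].mean())
h=q[q[:,0]>.56];print("hub top",h.min(0),h.max(0),cv2.minEnclosingCircle(h[:,:2].astype(np.float32)))
reg[:]=0;reg[185:215,325:355]=1
m=reg&(Z>.228)&(Z<.24);q=P[m];print("pin",len(q),cv2.minEnclosingCircle(q[:,:2].astype(np.float32)),np.median(q,0))
reg[:]=0;reg[295:385,305:345]=1
m=reg&(Z>.19)&(Z<.25);q=P[m];l3=cv2.fitLine(q[:,:2].astype(np.float32),cv2.DIST_HUBER,0,.001,.001).ravel();print("mirror",l3,np.degrees(np.arctan2(l3[1],l3[0])),Z[m].max(),q.min(0),q.max(0))
n=np.array([-l[1],l[0]]);n*=np.sign(n[1])
print("wall dist to hub", (l[2:]-h[:,:2].mean(0))@n)
```

```text
edge [ 0.9943643  -0.10601721  0.65042996  0.26376128] -6.085775
769 [0.50148294 0.19857186 0.24300072] [0.59537757 0.22631037 0.25402502]
blade [ 0.9974937  -0.07075562  0.52840734  0.2153568 ] -4.057389 0.5014829372547863 0.21539132050050322
hub top [0.56046598 0.19857186 0.24300072] [0.59537757 0.22631037 0.25402502] ((0.5778037309646606, 0.21361976861953735), 0.01798859052360058)
pin 206 ((0.6146368980407715, 0.20830121636390686), 0.010383815504610538) [0.61445735 0.20876419 0.2341622 ]
mirror [ 0.99681383 -0.07976356  0.4395361   0.22294618] -4.574975 0.244309475225753 [0.37810377 0.2107981  0.19006211] [0.49138374 0.23374005 0.24430948]
wall dist to hub 0.058709709710219264
```

carry_out(commands="0 0 0.06 0 0 0; 0.04 0.03 0.09 0 0 -4; 0.08 0.065 0.09 0 0 -8; 0.12 0.1 0.09 0 0 -12; 0.165 0.135 0.09 0 0 -19", grip=1)

```text
clock: 0.72
tool_pos: [0.3332, -0.4918, 0.3285]
ee_rot: [[-0.0, -0.075, -0.997], [0.0, -0.997, 0.075], [-1.0, -0.0, 0.0]]
ft_force: [0.5, -0.6, -0.0]
grip_width: 0.0881
```

carry_out(commands="0.035 0.05 0 0 0 0; 0.07 0.1 0 0 0 0; 0.105 0.15 0 0 0 0; 0.135 0.2 0 0 0 0; 0.16 0.255 0 0 0 0")

```text
clock: 1.35
tool_pos: [0.4933, -0.2363, 0.3284]
ee_rot: [[-0.0, -0.071, -0.997], [0.0, -0.997, 0.071], [-1.0, -0.0, 0.0]]
ft_force: [0.2, -0.3, -0.0]
grip_width: 0.0881
```

carry_out(commands="0.01 0.06 0 0 0 0; 0.02 0.12 0 0 0 0; 0.025 0.18 0 0 0 0; 0.027 0.24 0 0 0 0; 0.027 0.3 0 0 0 0")

```text
clock: 1.98
tool_pos: [0.5192, 0.0637, 0.3285]
ee_rot: [[-0.0, -0.071, -0.997], [-0.0, -0.997, 0.071], [-1.0, 0.0, 0.0]]
ft_force: [0.4, -0.2, 0.6]
grip_width: 0.088
```

Run:
```python
from workcell import *
import numpy as np
o=get_obs();print(np.round(o["q"],1),np.round(o["tool_pos"],4),np.round(o["ee_rot"],3).tolist(),o["ft_force"])
```

```text
[   4.3   14.3  -19.5  100.2    5.2   66.4 -110.8] [0.5192 0.0637 0.3285] [[-0.0, -0.071, -0.997], [-0.0, -0.997, 0.071], [-1.0, 0.0, 0.0]] [ 0.44948164 -0.18672073  0.59546764]
```

carry_out(commands="0.0015 0.055 0 0 0 0; 0.0015 0.11 0 0 0 0; 0.0015 0.1525 0 0 0 0; 0.0015 0.1525 -0.05 0 0 0; 0.0015 0.1525 -0.05 0 0 0")

```text
clock: 2.6
tool_pos: [0.5187, 0.2134, 0.2754]
ee_rot: [[-0.007, -0.07, -0.998], [-0.003, -0.998, 0.07], [-1.0, 0.004, 0.007]]
ft_force: [0.6, -0.5, 0.3]
grip_width: 0.0888
```

Run:
```python
from workcell import *
import numpy as np,cv2
o=get_obs();print(np.round(o["q"],1),np.round(o["tool_pos"],4))
a=snapshot("top")["img"];b=snapshot("scene")["img"]
cv2.imwrite("pics/a1.png",np.hstack([cv2.resize(a[100:420,200:460],(400,492)),cv2.resize(b[100:420,130:390],(400,492))]))
```

```text
[  -9.1   21.8  -23.    98.2    9.4   62.3 -129.1] [0.5187 0.2134 0.2754]
```

View pics/a1.png

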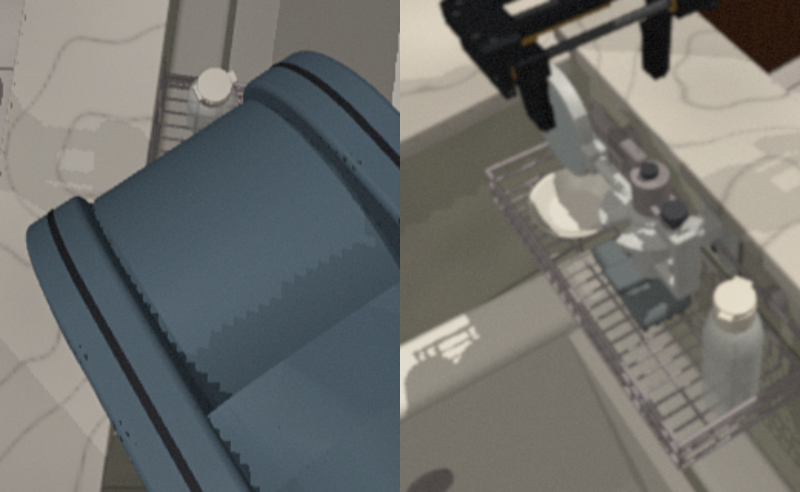

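The scene view shows the open fingers hanging at (535,90) and (655,50), either side of the lever. I'll descend and close lightly.

carry_out(commands="0 0 -0.025 0 0 0; 0 0 -0.0545 0 0 0; 0 0 -0.0545 0 0 0; 0 0 -0.0545 0 0 0")

```text
clock: 3.2
tool_pos: [0.5224, 0.2147, 0.2263]
ee_rot: [[0.003, -0.072, -0.997], [0.001, -0.997, 0.072], [-1.0, -0.001, -0.003]]
ft_force: [-0.6, -0.1, 0.0]
grip_width: 0.0883
```

carry_out(commands="0 0 0 0 0 0; 0 0 0 0 0 0; 0 0 0 0 0 0; 0 0 0 0 0 0; 0 0 0 0 0 0", grip=-1, newtons=12)

```text
clock: 3.82
tool_pos: [0.5211, 0.2145, 0.2242]
ee_rot: [[-0.0, -0.071, -0.997], [-0.0, -0.997, 0.071], [-1.0, 0.0, 0.0]]
ft_force: [0.1, -0.0, -0.8]
grip_width: 0.0405
```

carry_out(commands="0 0 0 0 0 0; 0 0 0 0 0 0; 0 0 0 0 0 0; 0 0 0 0 0 0; 0 0 0 0 0 0")

```text
clock: 4.45
tool_pos: [0.5211, 0.2147, 0.2242]
ee_rot: [[0.0, -0.07, -0.998], [0.0, -0.998, 0.07], [-1.0, -0.0, -0.0]]
ft_force: [-0.3, 1.3, -1.8]
grip_width: 0.012
```

```bash
cat >> h.py <<'E'
def arc(r,a0,a1,n):
    # per-call offsets for rotating r (xy from axis) from angle a0 to a1 deg in n rows
    rot=lambda a:np.array([[np.cos(a),-np.sin(a)],[np.sin(a),np.cos(a)]])
    b=rot(np.radians(a0))@r
    for a in np.linspace(a0,a1,n+1)[1:]:
        d=rot(np.radians(a))@r-b;print("%.4f %.4f 0 0 0 %.1f;"%(*d,a-a0),end=" ")
    print()
E
python3 -c "
from h import *
r=np.array([-.0595,.0038])
for i in range(5): arc(r,i*20,min(i*20+20,88),5)"
```

```text
-0.0001 -0.0042 0 0 0 4.0; 0.0001 -0.0083 0 0 0 8.0; 0.0005 -0.0125 0 0 0 12.0; 0.0013 -0.0165 0 0 0 16.0; 0.0023 -0.0206 0 0 0 20.0; 
0.0013 -0.0039 0 0 0 4.0; 0.0029 -0.0078 0 0 0 8.0; 0.0047 -0.0115 0 0 0 12.0; 0.0068 -0.0151 0 0 0 16.0; 0.0092 -0.0186 0 0 0 20.0; 
0.0026 -0.0033 0 0 0 4.0; 0.0054 -0.0063 0 0 0 8.0; 0.0084 -0.0092 0 0 0 12.0; 0.0116 -0.0119 0 0 0 16.0; 0.0150 -0.0143 0 0 0 20.0; 
0.0035 -0.0022 0 0 0 4.0; 0.0072 -0.0041 0 0 0 8.0; 0.0110 -0.0058 0 0 0 12.0; 0.0150 -0.0072 0 0 0 16.0; 0.0190 -0.0083 0 0 0 20.0; 
0.0016 -0.0004 0 0 0 1.6; 0.0033 -0.0007 0 0 0 3.2; 0.0049 -0.0010 0 0 0 4.8; 0.0065 -0.0012 0 0 0 6.4; 0.0082 -0.0014 0 0 0 8.0;
```

carry_out(commands="0 -0.004 0 0 0 4; 0 -0.0085 0 0 0 8; 0.0005 -0.0125 0 0 0 12; 0.0015 -0.0165 0 0 0 16; 0.0025 -0.0205 0 0 0 20")

```text
clock: 5.08
tool_pos: [0.5233, 0.1944, 0.2242]
ee_rot: [[-0.0, 0.277, -0.961], [0.001, -0.961, -0.277], [-1.0, -0.001, 0.0]]
ft_force: [0.0, 2.7, -0.8]
grip_width: 0.012
```

carry_out(commands="0.0015 -0.004 0 0 0 4; 0.003 -0.008 0 0 0 8; 0.0045 -0.0115 0 0 0 12; 0.007 -0.015 0 0 0 16; 0.009 -0.0185 0 0 0 20")

```text
clock: 5.7
tool_pos: [0.5324, 0.1756, 0.2242]
ee_rot: [[-0.001, 0.589, -0.808], [0.0, -0.808, -0.589], [-1.0, -0.001, 0.0]]
ft_force: [0.1, 1.8, -0.6]
grip_width: 0.0114
```

carry_out(commands="0.0025 -0.0035 0 0 0 4; 0.0055 -0.0065 0 0 0 8; 0.0085 -0.009 0 0 0 12; 0.0115 -0.012 0 0 0 16; 0.015 -0.0145 0 0 0 20")

```text
clock: 6.32
tool_pos: [0.5475, 0.1609, 0.2242]
ee_rot: [[-0.001, 0.829, -0.559], [0.0, -0.559, -0.829], [-1.0, -0.0, 0.0]]
ft_force: [0.4, 1.8, -0.8]
grip_width: 0.0116
```

carry_out(commands="0.0035 -0.002 0 0 0 4; 0.007 -0.004 0 0 0 8; 0.011 -0.006 0 0 0 12; 0.015 -0.007 0 0 0 16; 0.019 -0.0085 0 0 0 20")

```text
clock: 6.95
tool_pos: [0.5666, 0.1522, 0.2242]
ee_rot: [[-0.001, 0.97, -0.242], [-0.0, -0.242, -0.97], [-1.0, -0.0, 0.0]]
ft_force: [-0.7, 0.2, 0.3]
grip_width: 0.0119
```

carry_out(commands="0.0015 -0.0005 0 0 0 1.6; 0.0035 -0.0005 0 0 0 3.2; 0.005 -0.001 0 0 0 5; 0.0065 -0.001 0 0 0 6.5; 0.008 -0.0015 0 0 0 8")

```text
clock: 7.58
tool_pos: [0.5748, 0.1507, 0.2242]
ee_rot: [[0.0, 0.995, -0.104], [-0.0, -0.104, -0.995], [-1.0, 0.0, 0.0]]
ft_force: [-1.4, -1.6, 1.2]
grip_width: 0.0115
```

carry_out(commands="0 0 0 0 0 0; 0 0 0 0 0 0; 0 0 0 0 0 0; 0 0 0 0 0 0; 0 0 0 0 0 0", grip=1)

```text
clock: 8.2
tool_pos: [0.5746, 0.1511, 0.2242]
ee_rot: [[0.0, 0.994, -0.105], [0.0, -0.105, -0.994], [-1.0, 0.0, -0.0]]
ft_force: [-0.0, -0.3, -0.8]
grip_width: 0.0596
```

carry_out(commands="0 0 0.04 0 0 0; 0 0 0.09 0 0 0; 0 -0.05 0.12 0 0 -10; 0 -0.11 0.12 0 0 -20; 0 -0.17 0.12 0 0 -30")

```text
clock: 8.82
tool_pos: [0.5746, -0.0207, 0.3449]
ee_rot: [[0.001, 0.805, -0.593], [-0.0, -0.593, -0.805], [-1.0, 0.001, -0.001]]
ft_force: [1.1, -0.1, -0.4]
grip_width: 0.0882
```

carry_out(commands="0 -0.06 0 0 0 -10; 0 -0.12 0 0 0 -20; 0 -0.15 0 0 0 -30")

```text
clock: 9.2
tool_pos: [0.5738, -0.1734, 0.344]
ee_rot: [[-0.0, 0.396, -0.918], [-0.001, -0.918, -0.396], [-1.0, 0.001, 0.001]]
ft_force: [-0.2, 0.2, -0.5]
grip_width: 0.0882
```

Run:
```python
from workcell import *
import numpy as np,cv2
o=get_obs();print(np.round(o["q"],1),np.round(o["tool_pos"],4))
s=snapshot("top");np.savez("top1.npz",**s);a=s["img"];b=snapshot("scene")["img"]
cv2.imwrite("pics/a2.png",np.hstack([cv2.resize(a[100:420,200:460],(400,492)),cv2.resize(b[100:420,130:390],(400,492))]))
from h import *
P=cloud(s);Z=P[...,2];reg=np.zeros((480,640),bool);reg[205:300,315:415]=1
m=reg&(Z>.243)&(Z<.256);q=P[m];b=q[q[:,1]<.185]
print(len(b),b.min(0),b.max(0));l2=cv2.fitLine(b[:,:2].astype(np.float32),cv2.DIST_HUBER,0,.001,.001).ravel();print("blade",l2,np.degrees(np.arctan2(l2[1],l2[0])))
```

```text
[ 30.9  22.6 -25.2  87.7  10.   71.9 -62.3] [ 0.5738 -0.1734  0.344 ]
406 [0.56667186 0.13303299 0.2435952 ] [0.58312098 0.18456687 0.25411566]
blade [0.11389457 0.99349284 0.5745756  0.15939048] 83.46013
```

View pics/a2.png

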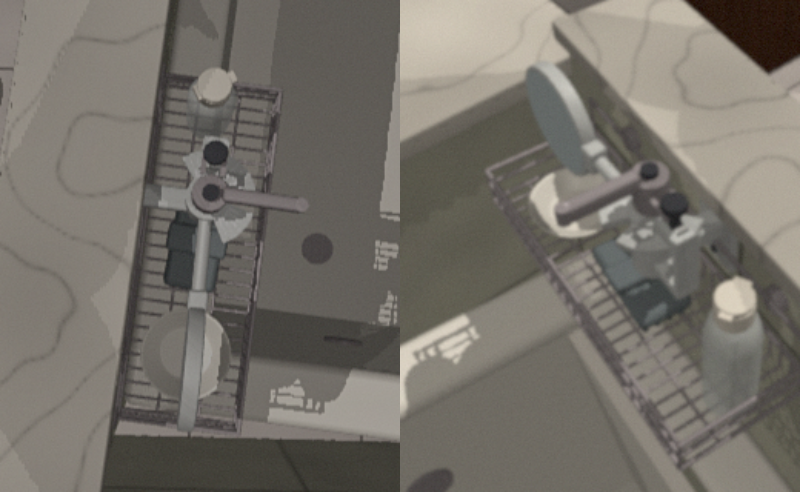

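The lever stands square out at the open stop: the top view has its tip at (303,205) and the pin head raised. Next is the mirror.

carry_out(commands="-0.015 0.06 0 0 0 -6; -0.03 0.12 0 0 0 -12; -0.05 0.18 0 0 0 -18; -0.07 0.235 0 0 0 -24; -0.095 0.29 0 0 0 -28")

```text
clock: 9.93
tool_pos: [0.478, 0.1245, 0.3444]
ee_rot: [[0.0, -0.068, -0.998], [0.001, -0.998, 0.068], [-1.0, -0.001, -0.0]]
ft_force: [0.4, 0.5, -0.0]
grip_width: 0.088
```

carry_out(commands="-0.025 0.055 0 0 0 0; -0.048 0.106 0 0 0 0; -0.048 0.106 0 0 0 0")

```text
clock: 10.3
tool_pos: [0.4281, 0.2327, 0.3447]
ee_rot: [[-0.0, -0.057, -0.998], [0.002, -0.998, 0.057], [-1.0, -0.002, 0.0]]
ft_force: [0.3, -1.0, 0.2]
grip_width: 0.0883
```

Run:
```python
from workcell import *
import numpy as np
o=get_obs();print(np.round(o["q"],1),np.round(o["tool_pos"],4),np.round(o["ee_rot"],3).tolist())
```

```text
[  -2.5   11.4  -35.7  102.9    7.1   67.8 -133.7] [0.4281 0.2327 0.3447] [[-0.0, -0.057, -0.998], [0.002, -0.998, 0.057], [-1.0, -0.002, 0.0]]
```

carry_out(commands="0 0 -0.03 0 0 -1; 0 0 -0.06 0 0 -1; 0 0 -0.06 0 0 -1; 0 0 -0.06 0 0 -1")

```text
clock: 10.8
tool_pos: [0.432, 0.2273, 0.2853]
ee_rot: [[0.001, -0.087, -0.996], [0.001, -0.996, 0.087], [-1.0, -0.001, -0.001]]
ft_force: [0.6, -0.5, 0.1]
grip_width: 0.088
```

carry_out(commands="-0.001 -0.003 -0.04 0 0 0; -0.001 -0.003 -0.076 0 0 0; -0.001 -0.003 -0.076 0 0 0")

```text
clock: 11.18
tool_pos: [0.4299, 0.2234, 0.2077]
ee_rot: [[-0.002, -0.088, -0.996], [-0.001, -0.996, 0.088], [-1.0, 0.001, 0.002]]
ft_force: [0.1, -0.1, -0.0]
grip_width: 0.088
```

carry_out(commands="0 0 0 0 0 0; 0 0 0 0 0 0; 0 0 0 0 0 0; 0 0 0 0 0 0; 0 0 0 0 0 0", grip=-1, newtons=15)

```text
clock: 11.8
tool_pos: [0.4306, 0.224, 0.2084]
ee_rot: [[0.0, -0.088, -0.996], [0.0, -0.996, 0.088], [-1.0, -0.0, -0.0]]
ft_force: [1.1, 0.3, 1.6]
grip_width: 0.0402
```

carry_out(commands="0 0 0 0 0 0; 0 0 0 0 0 0; 0 0 0 0 0 0; 0 0 0 0 0 0; 0 0 0 0 0 0")

```text
clock: 12.42
tool_pos: [0.4305, 0.2239, 0.2081]
ee_rot: [[-0.0, -0.088, -0.996], [-0.0, -0.996, 0.088], [-1.0, 0.0, 0.0]]
ft_force: [-0.4, -1.0, -0.6]
grip_width: 0.0143
```

Run:
```python
from workcell import *
from h import *
o=get_obs();p=o["tool_pos"];print(np.round(p,4),np.round(o["q"],1),o["grip_width"],o["ft_force"],o["wrist_torque"])
H=np.array([.5806,.2120]);r=p[:2]-H;print(np.hypot(*r),np.degrees(np.arctan2(*r[::-1])))
for i in range(6):arc(r,15*i,15*i+15,5)
```

```text
[0.4305 0.2239 0.2081] [  -5.2   20.4  -33.2  112.7   14.2   50.9 -140.9] 0.014317411281176771 [-0.36267966 -1.00880941 -0.56451786] [-0.05664982 -0.03135624  0.060988  ]
0.15055845449629038 175.46386068422396
-0.0004 -0.0079 0 0 0 3.0; -0.0004 -0.0158 0 0 0 6.0; -0.0000 -0.0236 0 0 0 9.0; 0.0008 -0.0315 0 0 0 12.0; 0.0020 -0.0393 0 0 0 15.0; 
0.0016 -0.0077 0 0 0 3.0; 0.0037 -0.0153 0 0 0 6.0; 0.0061 -0.0228 0 0 0 9.0; 0.0089 -0.0302 0 0 0 12.0; 0.0121 -0.0374 0 0 0 15.0; 
0.0036 -0.0070 0 0 0 3.0; 0.0075 -0.0139 0 0 0 6.0; 0.0118 -0.0205 0 0 0 9.0; 0.0164 -0.0268 0 0 0 12.0; 0.0214 -0.0330 0 0 0 15.0; 
0.0053 -0.0059 0 0 0 3.0; 0.0108 -0.0114 0 0 0 6.0; 0.0167 -0.0167 0 0 0 9.0; 0.0228 -0.0217 0 0 0 12.0; 0.0292 -0.0263 0 0 0 15.0; 
0.0066 -0.0043 0 0 0 3.0; 0.0134 -0.0082 0 0 0 6.0; 0.0205 -0.0118 0 0 0 9.0; 0.0277 -0.0150 0 0 0 12.0; 0.0350 -0.0179 0 0 0 15.0; 
0.0075 -0.0024 0 0 0 3.0; 0.0151 -0.0045 0 0 0 6.0; 0.0228 -0.0061 0 0 0 9.0; 0.0306 -0.0074 0 0 0 12.0; 0.0384 -0.0082 0 0 0 15.0;
```

carry_out(commands="-0.0005 -0.008 0 0 0 3; -0.0005 -0.016 0 0 0 6; 0 -0.0235 0 0 0 9; 0.001 -0.0315 0 0 0 12; 0.002 -0.0395 0 0 0 15")

```text
clock: 13.05
tool_pos: [0.4324, 0.1845, 0.2081]
ee_rot: [[-0.0, 0.174, -0.985], [0.0, -0.985, -0.174], [-1.0, -0.0, 0.0]]
ft_force: [0.1, 0.4, -2.0]
grip_width: 0.0138
```

carry_out(commands="0.0015 -0.0075 0 0 0 3; 0.0035 -0.0155 0 0 0 6; 0.006 -0.023 0 0 0 9; 0.009 -0.03 0 0 0 12; 0.012 -0.0375 0 0 0 15")

```text
clock: 13.68
tool_pos: [0.4443, 0.1468, 0.2081]
ee_rot: [[-0.001, 0.423, -0.906], [-0.0, -0.906, -0.423], [-1.0, -0.0, 0.001]]
ft_force: [-1.1, 0.9, -1.0]
grip_width: 0.014
```

carry_out(commands="0.0035 -0.007 0 0 0 3; 0.0075 -0.014 0 0 0 6; 0.012 -0.0205 0 0 0 9; 0.0165 -0.027 0 0 0 12; 0.0215 -0.033 0 0 0 15")

```text
clock: 14.3
tool_pos: [0.4656, 0.1134, 0.2081]
ee_rot: [[-0.001, 0.643, -0.766], [-0.001, -0.766, -0.643], [-1.0, -0.0, 0.002]]
ft_force: [-2.5, -0.8, 0.5]
grip_width: 0.0138
```

carry_out(commands="0.0055 -0.006 0 0 0 3; 0.011 -0.0115 0 0 0 6; 0.0165 -0.0165 0 0 0 9; 0.023 -0.0215 0 0 0 12; 0.029 -0.0265 0 0 0 15")

```text
clock: 14.92
tool_pos: [0.4948, 0.0867, 0.2081]
ee_rot: [[-0.001, 0.819, -0.574], [-0.001, -0.574, -0.819], [-1.0, -0.0, 0.002]]
ft_force: [-1.0, -0.6, 0.4]
grip_width: 0.0139
```

carry_out(commands="0.0065 -0.0045 0 0 0 3; 0.0135 -0.008 0 0 0 6; 0.0205 -0.012 0 0 0 9; 0.0275 -0.015 0 0 0 12; 0.035 -0.018 0 0 0 15")

```text
clock: 15.55
tool_pos: [0.5301, 0.0684, 0.2082]
ee_rot: [[-0.001, 0.94, -0.342], [-0.001, -0.342, -0.94], [-1.0, -0.0, 0.002]]
ft_force: [-0.8, -1.8, 1.4]
grip_width: 0.0138
```

carry_out(commands="0.0075 -0.0025 0 0 0 3; 0.015 -0.0045 0 0 0 6; 0.0225 -0.0055 0 0 0 9; 0.03 -0.0065 0 0 0 12; 0.0342 -0.007 0 0 0 13.5")

```text
clock: 16.18
tool_pos: [0.5647, 0.0603, 0.2082]
ee_rot: [[-0.001, 0.993, -0.115], [-0.003, -0.115, -0.993], [-1.0, -0.0, 0.003]]
ft_force: [-1.6, -5.7, 2.6]
grip_width: 0.0141
```

carry_out(commands="0 0 0 0 0 0; 0 0 0 0 0 0; 0 0 0 0 0 0; 0 0 0 0 0 0; 0 0 0 0 0 0")

```text
clock: 16.8
tool_pos: [0.5646, 0.0603, 0.2082]
ee_rot: [[0.0, 0.993, -0.116], [-0.003, -0.116, -0.993], [-1.0, 0.0, 0.003]]
ft_force: [-0.3, -5.6, 2.2]
grip_width: 0.0137
```

carry_out(commands="0 0 0 0 0 0; 0 0 0 0 0 0; 0 0 0 0 0 0; 0 0 0 0 0 0; 0 0 0 0 0 0", grip=1)

```text
clock: 17.42
tool_pos: [0.5643, 0.0626, 0.2082]
ee_rot: [[0.0, 0.993, -0.114], [0.0, -0.114, -0.993], [-1.0, 0.0, -0.0]]
ft_force: [-0.2, -0.1, 0.3]
grip_width: 0.0616
```

carry_out(commands="0 0 0.05 0 0 0; 0 0 0.1 0 0 0; 0 -0.05 0.13 0 0 -10; 0 -0.11 0.13 0 0 -20; 0 -0.17 0.13 0 0 -30")

```text
clock: 18.05
tool_pos: [0.5643, -0.1092, 0.3389]
ee_rot: [[0.001, 0.8, -0.6], [-0.001, -0.6, -0.8], [-1.0, 0.001, -0.0]]
ft_force: [1.0, 0.3, -1.4]
grip_width: 0.0881
```

carry_out(commands="0 -0.05 0 0 0 0; 0 -0.08 0 0 0 0; 0 -0.08 0 0 0 0")

```text
clock: 18.42
tool_pos: [0.5638, -0.1905, 0.3377]
ee_rot: [[-0.001, 0.8, -0.6], [-0.001, -0.6, -0.8], [-1.0, -0.0, 0.001]]
ft_force: [0.5, -0.3, -0.5]
grip_width: 0.0882
```

Run:
```python
from workcell import *
import numpy as np,cv2
o=get_obs();print(np.round(o["q"],1),np.round(o["tool_pos"],4))
s=snapshot("top");np.savez("top2.npz",**s);a=s["img"];b=snapshot("scene")["img"]
cv2.imwrite("pics/a3.png",np.hstack([cv2.resize(a[100:420,200:460],(400,492)),cv2.resize(b[100:420,130:390],(400,492))]))
from h import *
P=cloud(s);Z=P[...,2]
X,Y=P[...,0],P[...,1]
m=(X>.52)&(X<.62)&(Y<.128)&(Y>-.02)&(Z>.19)&(Z<.246);q=P[m]
l=cv2.fitLine(q[:,:2].astype(np.float32),cv2.DIST_HUBER,0,.001,.001).ravel();print("mirror",len(q),q.min(0),q.max(0),l,np.degrees(np.arctan2(l[1],l[0])))
m=(X>.52)&(X<.62)&(Y<.185)&(Y>.12)&(Z>.243)&(Z<.256);q=P[m]
l=cv2.fitLine(q[:,:2].astype(np.float32),cv2.DIST_HUBER,0,.001,.001).ravel();print("blade",len(q),l,np.degrees(np.arctan2(l[1],l[0])))
```

```text
[ 43.   25.2 -39.8  88.3  16.6  72.6 -36. ] [ 0.5638 -0.1905  0.3377]
mirror 1166 [0.55144805 0.01346991 0.19019447] [0.57900373 0.12755248 0.2435566 ] [0.12084685 0.9926712  0.56558865 0.09486412] 83.05901
blade 411 [0.11609975 0.99323756 0.5745459  0.15949151] 83.33293
```

View pics/a3.png

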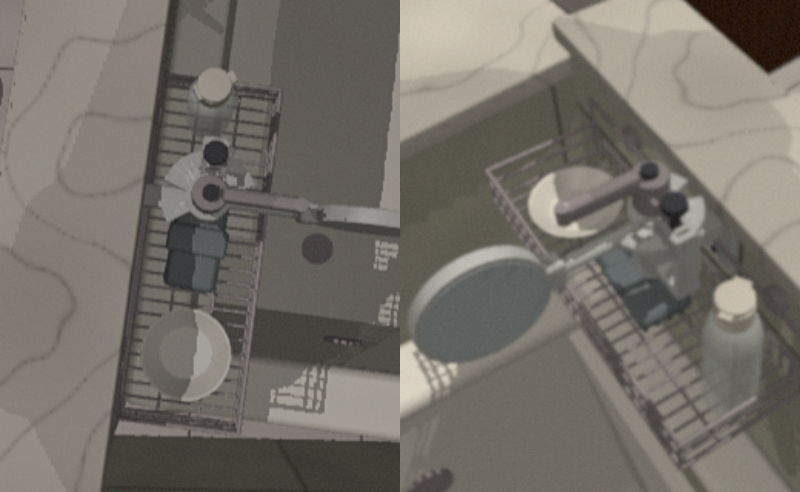

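The mirror arm now stands square out, with its edge at (320,215) in the top view. Brush, saucer and bottle look unchanged. Next I'll retake the lever and close it.

carry_out(commands="0.002 0.06 0 0 0 6; 0.004 0.12 0 0 0 12; 0.006 0.18 0 0 0 18; 0.008 0.24 0 0 0 24; 0.01 0.3 0 0 0 30.5")

```text
clock: 19.15
tool_pos: [0.5733, 0.1165, 0.3387]
ee_rot: [[0.001, 0.995, -0.099], [0.0, -0.099, -0.995], [-1.0, 0.001, -0.0]]
ft_force: [1.2, 0.3, -0.2]
grip_width: 0.088
```

carry_out(commands="0.001 0.038 0 0 0 0; 0.001 0.038 -0.04 0 0 0; 0.001 0.038 -0.06 0 0 0; 0.001 0.038 -0.06 0 0 0; 0.001 0.038 -0.06 0 0 0")

```text
clock: 19.77
tool_pos: [0.5758, 0.1506, 0.2794]
ee_rot: [[0.001, 0.994, -0.106], [0.0, -0.106, -0.994], [-1.0, 0.001, -0.001]]
ft_force: [0.5, -0.7, 0.3]
grip_width: 0.0881
```

carry_out(commands="-0.001 0.001 -0.03 0 0 0; -0.001 0.001 -0.054 0 0 0; -0.001 0.001 -0.054 0 0 0")

```text
clock: 20.15
tool_pos: [0.5741, 0.1509, 0.224]
ee_rot: [[-0.001, 0.994, -0.106], [-0.0, -0.106, -0.994], [-1.0, -0.001, 0.001]]
ft_force: [-0.4, 0.2, 0.4]
grip_width: 0.0882
```

carry_out(commands="0 0 0 0 0 0; 0 0 0 0 0 0; 0 0 0 0 0 0; 0 0 0 0 0 0; 0 0 0 0 0 0", grip=-1, newtons=12)

```text
clock: 20.78
tool_pos: [0.5743, 0.1515, 0.2243]
ee_rot: [[0.0, 0.994, -0.106], [-0.0, -0.106, -0.994], [-1.0, 0.0, 0.0]]
ft_force: [0.1, 0.3, 0.1]
grip_width: 0.0399
```

carry_out(commands="0 0 0 0 0 0; 0 0 0 0 0 0; 0 0 0 0 0 0; 0 0 0 0 0 0; 0 0 0 0 0 0")

```text
clock: 21.4
tool_pos: [0.5746, 0.1514, 0.2242]
ee_rot: [[0.0, 0.994, -0.106], [0.0, -0.106, -0.994], [-1.0, 0.0, -0.0]]
ft_force: [1.6, 0.3, -0.9]
grip_width: 0.0116
```

Run:
```python
from workcell import *
from h import *
o=get_obs();p=o["tool_pos"];print(np.round(p,4),np.round(o["q"],1),o["grip_width"],o["ft_force"])
H=np.array([.5806,.2120]);r=p[:2]-H;print(np.hypot(*r),np.degrees(np.arctan2(*r[::-1])))
for i in range(5):arc(r,-18*i,-18*i-18,5)
```

```text
[0.5746 0.1514 0.2242] [ 14.   34.  -47.   95.7  27.5  62.4 -47.2] 0.011552586923332496 [ 1.59970525  0.34934385 -0.9002837 ]
0.06085573066930828 -95.67830866665324
-0.0038 0.0005 0 0 0 -3.6; -0.0075 0.0012 0 0 0 -7.2; -0.0112 0.0022 0 0 0 -10.8; -0.0149 0.0034 0 0 0 -14.4; -0.0184 0.0048 0 0 0 -18.0; 
-0.0035 0.0016 0 0 0 -3.6; -0.0068 0.0035 0 0 0 -7.2; -0.0100 0.0056 0 0 0 -10.8; -0.0131 0.0078 0 0 0 -14.4; -0.0160 0.0103 0 0 0 -18.0; 
-0.0028 0.0026 0 0 0 -3.6; -0.0054 0.0054 0 0 0 -7.2; -0.0078 0.0084 0 0 0 -10.8; -0.0100 0.0115 0 0 0 -14.4; -0.0121 0.0147 0 0 0 -18.0; 
-0.0018 0.0034 0 0 0 -3.6; -0.0034 0.0068 0 0 0 -7.2; -0.0048 0.0104 0 0 0 -10.8; -0.0060 0.0140 0 0 0 -14.4; -0.0069 0.0177 0 0 0 -18.0; 
-0.0007 0.0038 0 0 0 -3.6; -0.0012 0.0076 0 0 0 -7.2; -0.0014 0.0114 0 0 0 -10.8; -0.0014 0.0152 0 0 0 -14.4; -0.0011 0.0190 0 0 0 -18.0;
```

carry_out(commands="-0.004 0.0005 0 0 0 -3.6; -0.0075 0.001 0 0 0 -7.2; -0.011 0.002 0 0 0 -10.8; -0.015 0.0035 0 0 0 -14.4; -0.0185 0.005 0 0 0 -18")

```text
clock: 22.02
tool_pos: [0.5567, 0.1565, 0.2243]
ee_rot: [[0.002, 0.912, -0.41], [0.001, -0.41, -0.912], [-1.0, 0.002, -0.001]]
ft_force: [5.2, 1.7, -3.7]
grip_width: 0.0117
```

carry_out(commands="-0.0035 0.0015 0 0 0 -3.6; -0.007 0.0035 0 0 0 -7.2; -0.01 0.0055 0 0 0 -10.8; -0.013 0.008 0 0 0 -14.4; -0.016 0.0105 0 0 0 -18")

```text
clock: 22.65
tool_pos: [0.5411, 0.167, 0.2243]
ee_rot: [[0.003, 0.741, -0.672], [0.001, -0.672, -0.741], [-1.0, 0.001, -0.002]]
ft_force: [6.0, 0.9, -5.6]
grip_width: 0.0116
```

carry_out(commands="-0.003 0.0025 0 0 0 -3.6; -0.0055 0.0055 0 0 0 -7.2; -0.008 0.0085 0 0 0 -10.8; -0.01 0.0115 0 0 0 -14.4; -0.012 0.0145 0 0 0 -18")

```text
clock: 23.28
tool_pos: [0.5296, 0.1814, 0.2243]
ee_rot: [[0.003, 0.497, -0.868], [0.001, -0.868, -0.497], [-1.0, 0.001, -0.003]]
ft_force: [8.0, -0.2, -7.1]
grip_width: 0.0119
```

Run:
```python
from workcell import *
import numpy as np
o=get_obs();print(np.round(o["q"],1))
```

```text
[  4.1  27.2 -36.3 101.4  18.8  57.4 -99.7]
```

carry_out(commands="-0.001 0.0035 0 0 0 -3.6; -0.0025 0.007 0 0 0 -7.2; -0.0035 0.0105 0 0 0 -10.8; -0.005 0.014 0 0 0 -14.4; -0.0055 0.0175 0 0 0 -18")

```text
clock: 23.9
tool_pos: [0.5231, 0.1986, 0.2242]
ee_rot: [[0.001, 0.205, -0.979], [-0.0, -0.979, -0.205], [-1.0, 0.001, -0.001]]
ft_force: [3.0, -0.6, -2.4]
grip_width: 0.012
```

carry_out(commands="0 0.004 0 0 0 -3.6; -0.0005 0.0075 0 0 0 -7.2; -0.0005 0.0115 0 0 0 -10.8; -0.0005 0.015 0 0 0 -14.4; 0 0.019 0 0 0 -18")

```text
clock: 24.52
tool_pos: [0.5221, 0.2175, 0.2242]
ee_rot: [[-0.001, -0.107, -0.994], [-0.001, -0.994, 0.107], [-1.0, 0.001, 0.0]]
ft_force: [0.1, -2.3, 0.3]
grip_width: 0.0119
```

carry_out(commands="0 0.002 0 0 0 -1; 0 0.002 0 0 0 -1; 0 0.002 0 0 0 -1")

```text
clock: 24.9
tool_pos: [0.5222, 0.2176, 0.2241]
ee_rot: [[-0.001, -0.123, -0.992], [-0.004, -0.992, 0.123], [-1.0, 0.004, 0.001]]
ft_force: [-1.3, -6.3, 2.9]
grip_width: 0.0116
```

carry_out(commands="0 -0.001 0 0 0 0; 0 -0.001 0 0 0 0; 0 -0.001 0 0 0 0; 0 -0.001 0 0 0 0; 0 -0.001 0 0 0 0", grip=1)

```text
clock: 25.52
tool_pos: [0.5222, 0.2191, 0.2242]
ee_rot: [[-0.0, -0.123, -0.992], [0.0, -0.992, 0.123], [-1.0, -0.0, 0.0]]
ft_force: [0.0, -0.4, -0.2]
grip_width: 0.0596
```

carry_out(commands="0 0 0.05 0 0 0; 0 0 0.1 0 0 0; 0 -0.05 0.12 0 0 10; 0 -0.11 0.12 0 0 20; 0 -0.17 0.12 0 0 30")

```text
clock: 26.15
tool_pos: [0.5226, 0.0536, 0.3446]
ee_rot: [[0.001, 0.379, -0.925], [-0.0, -0.925, -0.379], [-1.0, 0.001, -0.001]]
ft_force: [1.2, 0.2, -0.5]
grip_width: 0.088
```

carry_out(commands="0 -0.06 0 0 0 0; 0 -0.12 0 0 0 0; 0.01 -0.18 0 0 0 0; 0.01 -0.21 0 0 0 0; 0.01 -0.21 0 0 0 0")

```text
clock: 26.78
tool_pos: [0.5322, -0.1576, 0.3439]
ee_rot: [[-0.001, 0.369, -0.929], [-0.001, -0.929, -0.369], [-1.0, 0.0, 0.001]]
ft_force: [-0.1, 0.7, -0.4]
grip_width: 0.0883
```

Run:
```python
from workcell import *
import numpy as np,cv2
o=get_obs();print(np.round(o["q"],1),np.round(o["tool_pos"],4),o["ft_force"])
s=snapshot("top");a=s["img"];s2=snapshot("scene");b=s2["img"]
cv2.imwrite("pics/a4.png",np.hstack([cv2.resize(a[100:420,200:460],(400,492)),cv2.resize(b[100:420,130:390],(400,492))]))
from h import *
P=cloud(s);X,Y,Z=[P[...,i] for i in range(3)]
def f(n,q):
    l=cv2.fitLine(q[:,:2].astype(np.float32),cv2.DIST_HUBER,0,.001,.001).ravel();print(n,len(q),l,np.degrees(np.arctan2(l[1],l[0])))
f("mirror",P[(X>.52)&(X<.62)&(Y<.128)&(Y>-.02)&(Z>.19)&(Z<.246)])
f("blade",P[(X>.48)&(X<.555)&(Y<.24)&(Y>.18)&(Z>.243)&(Z<.256)])
for n in("top0","top1","now"):
    Q=P if n=="now" else cloud(dict(np.load(n+".npz")))
    q=Q[185:215,325:355].reshape(-1,3);q=q[(q[:,2]>.225)&(q[:,2]<.25)&(np.hypot(q[:,0]-.6146,q[:,1]-.2083)<.008)]
    c=Q[140:172,325:358].reshape(-1,3);c=c[(c[:,2]>.188)&(c[:,2]<.205)]
    print(n,"pin top",np.median(q[:,2]),len(q),"cap",cv2.minEnclosingCircle(c[:,:2].astype(np.float32)))
```

```text
[ 31.8  17.8 -25.2  94.2   8.   69.8 -63.5] [ 0.5322 -0.1576  0.3439] [-0.13258194  0.71595942 -0.42166645]
mirror 1189 [0.15237816 0.98832226 0.5648058  0.08360623] 81.23523
blade 410 [ 0.9944099  -0.10558857  0.5292186   0.21753019] -6.061077
top0 pin top 0.2344002704551669 123 cap ((0.6835227012634277, 0.20783038437366486), 0.02024390734732151)
top1 pin top 0.24303137586989185 128 cap ((0.6835377812385559, 0.20793679356575012), 0.02008325606584549)
now pin top 0.23430679901435408 120 cap ((0.6842446327209473, 0.20791438221931458), 0.0201671551913023)
```

View pics/a4.png

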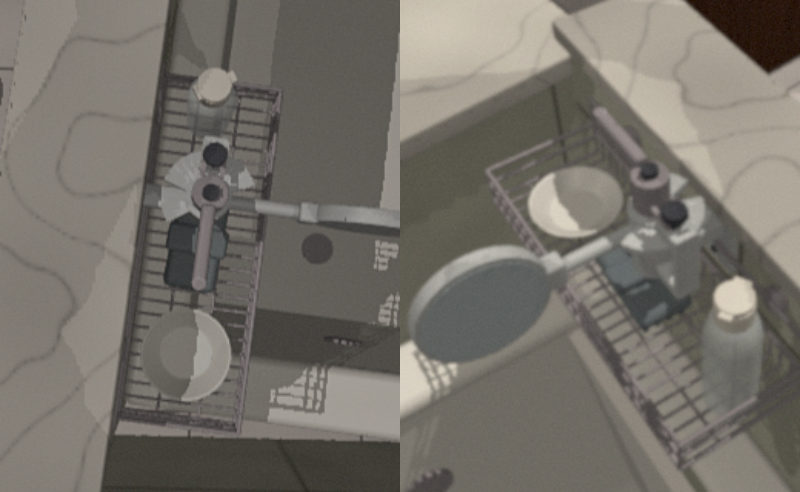

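The lever is along the wall and the pin head is back at its start height. The mirror fit has shifted about 2°, so I'll check it before signing off.

Run:
```python
from workcell import *
from h import *
s=snapshot("top");S={"top2":dict(np.load("top2.npz")),"now":s}
for n in S:
    P=cloud(S[n]);X,Y,Z=[P[...,i] for i in range(3)]
    q=P[(X>.545)&(X<.59)&(Y<.1)&(Y>.02)&(Z>.215)&(Z<.246)]
    l=cv2.fitLine(q[:,:2].astype(np.float32),cv2.DIST_HUBER,0,.001,.001).ravel()
    d=q[:,:2].mean(0)-[.5806,.212];print(n,len(q),np.degrees(np.arctan2(l[1],l[0])),np.degrees(np.arctan2(d[1],d[0])))
```

```text
top2 749 82.78867 -96.68241512934802
now 751 82.76851 -96.69524724541435
```

```bash
python3 -c "
from workcell import *
print(sign_off())"
```

```text
the job is handed in; nothing more can be done
None
```

The mirror now stands square to the wall and locked. I turned the lever to its open stop, gripped the mirror and swung it out. I then turned the lever back to its closed stop, backed the gripper clear and handed the job in at about 27 s.

Last checks, from the camera images:
- **Lever:** the blade lies at -6.06°, matching the wall edge at -6.09°, so it is closed.
- **Lock pin:** the head top is at 234.3 mm, the same as at the start. It read 243.0 mm while lifted, so the pin is home.
- **Mirror arm:** it points to about -96.7°, against -96.1° for square, which is about 0.01 rad off.
- **Things in the basket:** the bottle cap is within 1 mm of where it began. I judged the brush and saucer by eye only, and they look unmoved.

One reading disagreed: my first fit of the mirror after closing the lever gave 81.2°, against 83.1° before. The likely cause is that the fit picked up other parts besides the mirror. A tighter fit to the mirror's upper part gave 82.8° both before and after, so the arm had not moved.

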